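# Swap a photometer's dark plate for the reference rod and hold it down

## Task

The photometer on the lab bench has finished its dark check: slide the black plate with the orange top edge upward out of the slot between the two V-rests and stand it, let go, in the wide slot of the green parking rack. Then take the amber glass reference rod from its blue and white stand, lay its barrel in the V of the sprung cradle with the blue cap sticking out at the end away from the white sensor head, and press it down, level and bearing on both sides of the V, until the cradle has gone most of the way down its travel. Finish while still holding the rod pressed down like that, and leave the timer, the jar and the tip box where they are.

Things in the scene. Friction and masses are not known exactly. Their poses are not given: they have to be found in the camera images.
- reader: Photometer, fixed: grey base 180 x 110 x 12 mm. Origin: on the bench below the middle of the V and of the plate's slot. x: level along the V, from the white sensor head (face at x = -72 mm, 80 wide, top 95 high) to the open end; z up. Blue slotted holder in the middle between the V-rests, 20 mm (x) by 64 mm (y): slot 8 mm (x) by 53 mm (y), floor 12 mm and rim 40 mm above the bench.
- seat (a point): Where the middle of the seated rod's barrel belongs, on its axis; on the sprung cradle, 85 mm above the bench when up. x along the V (cap end +x), y across, z up. V: right-angled, faces at 45 degrees, on two rests 16 mm long, centred 34 mm either side along x (52 mm gap for the fingers), tops about level with this point, 31 mm out in y. Side rails 37 to 43 mm out in y, tops 38 mm above the bench.
- cradle (a joint): Downward travel of the sprung cradle in m: 0 up (as it starts), 0.014 at its bottom stop. Springs: with the rod in it, a push of about 3 N starts it moving and about 12 N takes it to the stop.
- v_left: The dark steel V faces on the +y side of the reader (one on each rest), part of the cradle: one contact line. Origin at the reader's origin while the cradle is up.
- v_right: The dark steel V faces on the -y side of the reader, the other contact line. Origin as for v_left. The cradle floats up to 3 mm sideways (y) against a soft spring (0.25 N per mm), so a rod pressed down a little off-centre draws the V under itself.
- plate: Loose black plate, 60 g: 6 mm thick (its x), 50 mm wide (y), 118 mm tall (z) including an orange grip bar along its top edge, 12 mm thick, 50 mm wide and 20 mm tall. Origin: centre of its lower edge. At the start it stands upright in the reader's slot, on the slot's floor, its axes parallel to the reader's.
- rack: Green parking rack, fixed: base 70 x 90 x 12 mm. Origin: on the bench below the slot's centre; z up. Slot 12 mm wide along its x by 58 mm long along its y, floor 12 mm and rim 40 mm above the bench. The plate stands in it with a little play, and may lean.
- stand: White base 120 x 80 x 6 mm with two blue V-notched rests, fixed, on which the rod lies at the start. Origin: on the bench below the middle of the rod's barrel; x axis along the rod towards its cap; z up. Rests are 10 mm long, centred 42 mm either side of the origin along x; the rod's axis lies 45 mm above the bench.
- rod: Loose solid amber glass rod with a screw-on blue cap with a white ring, 0.11 to 0.21 kg, lying. Barrel 30 mm diameter, 106 mm long; cap 36 mm diameter, 22 mm long, beyond the barrel at the +x end. Origin: on its axis at the middle of the barrel; x axis along it towards the cap.
- cap (a point): Centre of the rod's blue cap, on its axis, 64 mm from the rod's origin.
- timer: Yellow timer, 58 x 58 x 18 mm, bystander, loose. Origin: centre of its underside.
- jar: Small jar with a green cap, 42 mm diameter, 65 mm tall, bystander, loose. Origin: centre of its underside.
- tipbox: Blue tip box with a clear lid, 75 x 115 x 57 mm, bystander, loose. Origin: centre of its underside.
Mind the look-alikes: they are no part of the job. What is meant by the rod is not red, and is the smaller of those in its own colour. Of the things that look like the reader, the smaller one is meant.

How it is judged:
On the way, in this order (a step that is already met when the one before it is completed fails the run):
1. the plate is held clear above the reader's slot (z of plate in the frame of reader above 0.045 m and contact force between the fingers and plate above 0.5 N), for 0.1 s.
2. the plate stands in the parking rack's slot, let go (x of plate in the frame of rack between -0.01 and 0.01 m and y of plate in the frame of rack between -0.012 and 0.012 m and z of plate in the frame of rack below 0.022 m and angle between plate's own z axis and vertical below 0.4 rad and contact force between the fingers and plate below 0.1 N and linear speed of plate below 0.03 m/s), for 0.2 s.
3. the rod is held, lifted off its stand (z of rod in the frame of stand above 0.06 m and contact force between the fingers and rod above 1 N), for 0.1 s.
At the end, for the whole second after the job is handed in: Rod held in the V by the fingers, cap away from the head: within 10 mm along, 3 mm across and in height, 0.06 rad; over 2 N on each V side; cradle over 7 mm down. Plate let go in the rack slot: within 10 mm across, 12 along, 10 of its floor, lean under 0.4 rad. All at rest (all of step 2 and value of joint cradle above 0.007 m and contact force between the fingers and rod above 2 N and contact force between rod and v_left above 2 N and contact force between rod and v_right above 2 N and x of rod in the frame of seat between -0.01 and 0.01 m and y of rod in the frame of seat between -0.003 and 0.003 m and z of rod in the frame of seat between -0.003 and 0.003 m and angle between the x axis of rod and the x axis of seat, either way round below 0.06 rad and x of cap in the frame of seat above 0.04 m and linear speed of rod below 0.02 m/s); the arm keeps its last pose, push and grip.
It fails at once if the timer is pushed more than 20 mm (distance of timer from where it was at the start of the episode above 0.02 m).
It fails at once if the jar is pushed more than 20 mm (distance of jar from where it was at the start of the episode above 0.02 m).
It fails at once if the tip box is pushed more than 20 mm (distance of tipbox from where it was at the start of the episode above 0.02 m).
It also fails if it takes over 56 s, if anything falls off the work surface, if the arm or the gripper's body presses on something with over 40 N, if the wrist force passes 120 N, or if a joint passes its speed limit or range.

## Robot

A 7-joint arm with a two-finger parallel gripper is mounted at the origin on the work surface. World frame = base frame: x ahead of the robot, y to its left, z up, the work surface at z = 0. Lengths are in m, angles in rad, forces in N, time in s.
With the tool pointing down it reaches from about 0.35 to 0.9 m from the base axis. Payload 19.9 kg.
Tool frame: the origin (TCP) lies between the finger pads; the fingertips stand 25 mm ahead of it and the grasp point (between the pads) lies 6 mm ahead of it; z points along the fingers, y is the direction in which the jaws open and shut (so a half turn about z gives the same grasp; the last joint's range is limited). The gripper opens to 85 mm and grips with 20 to 120 N. Pads are 22 mm wide; open, the fingers measure 114 mm over their backs; the gripper's body (76 mm by 85 mm) begins 54 mm behind the grasp point. The pads swing forward as they close: fully open they stand 13 mm farther back than shut.
Start: joints at [-1.161, 0.417, -0.01, 1.614, 0.005, 1.111, -0.053], TCP at [0.273, 0.562, 0.256] pointing down, gripper open.
Joint ranges: [-2.81, 2.81], [-0.39, 2.02], [-1.27, 1.25], [0.06, 2.57], [-1.19, 4.33], [0.19, 2], [-2.82, 2.82]. Speed limits (rad/s): [1.89, 1.89, 2.39, 2.39, 3.01, 3.01, 3.01].

## Interface

Orientations are given as a unit quaternion [x, y, z, w].
In Python, from cell import robot gives the robot as it stands. The module is installed in compiled form; this text tells all that it offers.
- The arm moves only by the tool drive_tool, never from a script. Its arguments are lists of equal length, an entry for each row: "translation": the shift along the tool's x, y, z in mm, a list of three; "angular": the turn, a rotation vector about the tool's x, y, z in rad, a list of three; "claw": the gripper command: -1 is fully open, 1 is shut, values between are in proportion. In form: {"translation": [[x, y, z], ...], "angular": [[rx, ry, rz], ...], "claw": [claw, ...]}. A call has 1 to 8 rows; each row shifts and turns the pose as measured when the row begins, along the tool's axes as they then stand; what a row does not reach is not made up. A row lasts 1/12 s, in which the tool goes at most 41.7 mm and 7.16 degrees, less where a joint would pass 70% of its speed; a pose out of reach is approached as far as the arm can. A call with a gripper value outside its range is refused whole. The fingers move at their own pace and stop on an object; the grip force is fixed at half the most. Time passes only in rows, so rows that do not move let the fingers close. It gives the time, the measured TCP pose, the force and the opening at its end, in the units of the state.
- robot.read_state(): the state, without advancing time (a new reading comes with each control period).
- robot.capture(name): name is "scene" or "top" or "wrist"; returns a dict with "frame" (400x640x3 uint8, red, green, blue), "intrinsics" (3x3 intrinsics, pixels), "rvec" (rotation vector, rad) and "tvec" (3), from world to camera coordinates, as OpenCV has them. Camera axes: x right, y down, z forward; pixel columns grow to the right and rows downward; lengths in m; the calibration is good to about 2 mm. A picture is of the moment at which its call begins. There is no depth.
- robot.hand_in(): hands the job in, once; it reports no verdict.
The state is a dict: "time": time; "joint_pos": joint angles; "joint_velocities": joint speeds; "effort": joint torques, N m; "position": TCP position; "orientation": TCP orientation; "force": force on the tool from outside, world axes, zero at the start; "torque": the same for the moment, N m; "finger_gap": opening from 0.0 (shut) to 1.0 (fully open).
Only numpy, scipy, OpenCV 4.12 (cv2) and the standard library are available. Lean on these libraries where they do the work, as an engineer would, in place of code of your own. Each camera call takes 0.05 s, during which the arm holds its last target. There are 200 camera calls.

## Working session

There is one attempt and no reset: what is moved stays moved. The work goes in short steps, Python scripts to look and compute and a tool call to move; the robot and the scene stay as the last step left them, time stands still between calls to the robot, and variables do not carry over. Pictures are saved under pics/ and viewed, about 8 in all and at most 12, crops included, and the job is handed in when it is done.

Besides the shell and the picture viewer there is one more tool, called as name(argument=value, ...) on one line, values as JSON. drive_tool: Moves the arm, as the interface text tells. Its arguments: {"type":"object","properties":{"translation":{"type":"array","items":{"type":"array","items":{"type":"number"}}},"angular":{"type":"array","items":{"type":"array","items":{"type":"number"}}},"claw":{"type":"array","items":{"type":"number"}}},"required":["translation","angular","claw"]}

```bash
mkdir -p pics; cat > h.py <<'E'
import numpy as np,cv2
from scipy.spatial.transform import Rotation as R
from cell import robot
def cap(n,save=None):
    c=robot.capture(n)
    if save: cv2.imwrite(f'pics/{save}.png',c['frame'][:,:,::-1]); np.savez(f'pics/{save}.npz',**c)
    return c
def load(s): return dict(np.load(f'pics/{s}.npz'))
def ray(c,uv):
    M=R.from_rotvec(np.ravel(c['rvec'])).as_matrix(); t=np.ravel(c['tvec'])
    d=M.T@np.linalg.solve(c['intrinsics'],[uv[0],uv[1],1.]); return -M.T@t,d
def onz(c,uv,z):
    o,d=ray(c,uv); return o+d*(z-o[2])/d[2]
def proj(c,P):
    return cv2.projectPoints(np.float64(P).reshape(-1,3),np.ravel(c['rvec']),np.ravel(c['tvec']),c['intrinsics'],None)[0].reshape(-1,2)
E
python3 - <<'E'
from h import *
a=cap('scene','s0');b=cap('top','t0')
for c in(a,b):
    print(c['intrinsics'].round(1).tolist(),ray(c,(320,200)))
cv2.imwrite('pics/both.png',cv2.resize(np.vstack([a['frame'],b['frame']])[:,:,::-1],None,fx=.75,fy=.75))
print(robot.read_state())
E
```

```text
[[378.4, 0.0, 315.0], [0.0, 378.4, 204.9], [0.0, 0.0, 1.0]] (array([1.09027422, 0.2168772 , 0.80983134]), array([-0.62569903, -0.19421542, -0.75572827]))
[[366.3, 0.0, 321.7], [0.0, 366.3, 204.7], [0.0, 0.0, 1.0]] (array([0.29782136, 0.05079957, 1.00260157]), array([ 0.23150307,  0.00586796, -0.97291333]))
{'time': 0.1, 'joint_pos': array([-1.16051849,  0.41793867, -0.01033192,  1.61410219,  0.00468624,
        1.11068716, -0.0530026 ]), 'joint_velocities': array([-0.00027302, -0.00127467, -0.00029785, -0.00210173, -0.00029879,
        0.00046424,  0.00072979]), 'effort': array([ 2.12892199e-03, -8.65806842e+01,  6.80864621e-01, -4.35633051e+01,
        1.93612796e-02,  5.05085278e-03,  5.81754421e-05]), 'position': array([0.27271957, 0.56205081, 0.2557124 ]), 'orientation': array([ 2.23960243e-01,  9.74598123e-01, -5.47586508e-04, -9.40210794e-05]), 'force': array([ 0.44040239, -0.90961225, -0.08798209]), 'torque': array([-0.0330589 ,  0.05561287, -0.00405618]), 'finger_gap': 1.0004415422725301}
```

View pics/t0.png

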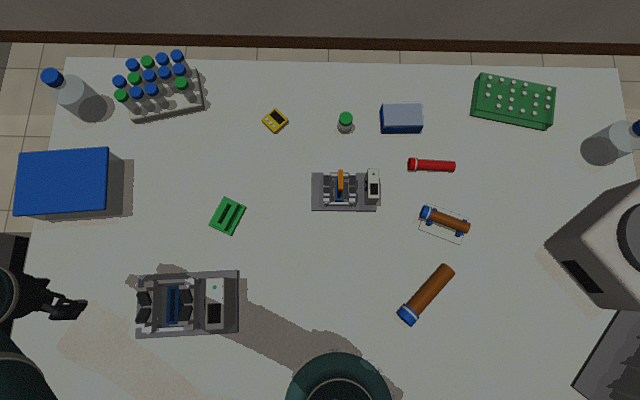

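View pics/s0.png

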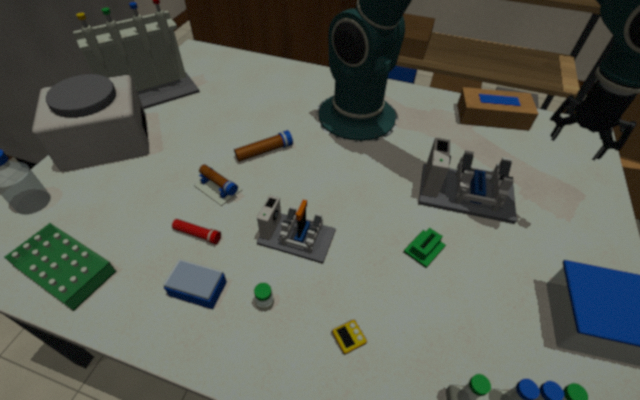

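Look-alikes, by pixel in the top view:
- **Reader:** the small one at (345,190) is meant, not the large one at (188,302).
- **Rod:** the small amber one on the stand at (445,220) is meant. The big amber one is at (425,295) and the red one at (432,165).
- **Rack:** the only candidate is the green block at (228,216). The green tip rack at (513,100) is something else.

Next I'll check these in one close crop.

```bash
python3 - <<'E'
from h import *
b=load('t0')['frame'][:,:,::-1]; a=load('s0')['frame'][:,:,::-1]
f=lambda im,x,y,w,h,s:cv2.resize(im[y:y+h,x:x+w],(int(w*s),int(h*s)),interpolation=cv2.INTER_CUBIC)
r1=np.hstack([f(b,300,160,90,60,4.4),f(b,195,185,60,60,4.4),np.zeros((264,800-396-264,3),np.uint8)])
r2=np.hstack([f(b,410,195,70,55,4.4),f(a,250,190,100,75,3.2266),np.zeros((242,800-308-322,3),np.uint8)])
cv2.imwrite('pics/crop.png',np.vstack([r1,r2]))
E
```

```text
Traceback (most recent call last):
ValueError: all the input array dimensions except for the concatenation axis must match exactly, but along dimension 0, the array at index 0 has size 242 and the array at index 1 has size 241
```

```bash
python3 - <<'E'
from h import *
b=load('t0')['frame'][:,:,::-1]; a=load('s0')['frame'][:,:,::-1]
f=lambda im,x,y,w,h:cv2.resize(im[y:y+h,x:x+w],(400,280),interpolation=cv2.INTER_CUBIC)
cv2.imwrite('pics/crop.png',np.vstack([np.hstack([f(b,300,160,90,63),f(b,190,185,80,56)]),np.hstack([f(b,405,193,80,56),f(a,250,190,100,70)])]))
E
```

```text
(no output)
```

View pics/crop.png

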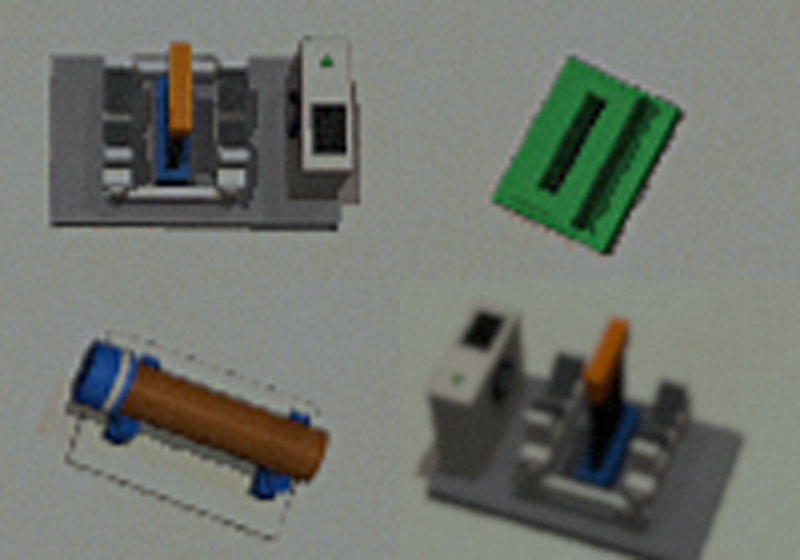

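The crop confirms the choices. The small reader has the plate's orange bar at top-view (340,184), and its head is on the right, towards world −y. The rack's slot is at about (226,213), and the dark strip beside it is a gap or shadow. The small amber rod has its cap to the left, towards +y. Next I'll take rough positions.

```bash
cat >> h.py <<'E'
def mask(c,kind,roi=None):
    h=cv2.cvtColor(c['frame'],cv2.COLOR_RGB2HSV)
    lo,hi={'orange':((8,150,110),(22,255,255)),'amber':((4,120,40),(18,255,190)),'green':((55,110,50),(80,255,255)),'blue':((100,120,40),(125,255,255))}[kind]
    m=cv2.inRange(h,lo,hi)
    if roi is not None:
        x,y,w,hh=roi; k=np.zeros_like(m);k[y:y+hh,x:x+w]=1;m=m*k
    return m
def box(m):
    cs=cv2.findContours(m,cv2.RETR_EXTERNAL,cv2.CHAIN_APPROX_NONE)[0]
    c=max(cs,key=cv2.contourArea); r=cv2.minAreaRect(c); M=cv2.moments(c)
    return cv2.boxPoints(r),(M['m10']/M['m00'],M['m01']/M['m00']),cv2.contourArea(c)
def tri(ca,ua,cb,ub):
    o1,d1=ray(ca,ua);o2,d2=ray(cb,ub)
    s=np.linalg.lstsq(np.c_[d1,-d2],o2-o1,rcond=None)[0]
    p,q=o1+s[0]*d1,o2+s[1]*d2
    return (p+q)/2,np.linalg.norm(p-q)
E
python3 - <<'E'
from h import *
np.set_printoptions(precision=4,suppress=True)
t=load('t0');s=load('s0')
for nm,k,rt,rs,z in [('plate','orange',(325,160,30,45),(285,190,35,45),.12),('rod','amber',(425,200,50,40),(190,155,50,45),.045),('rack','green',(200,190,55,50),(395,220,60,50),.02)]:
    bt,ct,at=box(mask(t,k,rt));bs,cs,as_=box(mask(s,k,rs))
    print(nm,ct,at,cs,as_,'tri',tri(t,ct,s,cs),'onz',onz(t,ct,z),onz(s,cs,z))
    print(np.array([onz(t,u,z) for u in bt]))
E
```

```text
plate (340.0234741784037, 179.0) 71.0 (301.16849816849816, 207.2271062271062) 45.5 tri (array([0.5611, 0.0072, 0.1267]), np.float64(0.0003463189019022765)) onz [0.5631 0.0071 0.12  ] [0.556 0.005 0.12 ]
[[0.5866 0.0124 0.12  ]
 [0.5868 0.0023 0.12  ]
 [0.5398 0.0019 0.12  ]
 [0.5396 0.0119 0.12  ]]
rod (449.71951784886414, 221.46824292999534) 359.5 (212.45151515151514, 175.2833333333333) 220.0 tri (array([ 0.475 , -0.2908,  0.046 ]), np.float64(0.0042337905001748055)) onz [ 0.4745 -0.289   0.045 ] [ 0.4742 -0.2939  0.045 ]
[[ 0.4792 -0.2346  0.045 ]
 [ 0.5053 -0.2453  0.045 ]
 [ 0.469  -0.3439  0.045 ]
 [ 0.4433 -0.3327  0.045 ]]
rack (226.79651941097725, 215.6706827309237) 747.0 (425.15641334941694, 246.7137112987535) 829.0 tri (array([0.4842, 0.3132, 0.0093]), np.float64(0.0006681700555869368)) onz [0.4823 0.31   0.02  ] [0.4922 0.3122 0.02  ]
[[0.4568 0.3588 0.02  ]
 [0.5396 0.3233 0.02  ]
 [0.5083 0.261  0.02  ]
 [0.4266 0.2974 0.02  ]]
```

```bash
cat >> h.py <<'E'
np.set_printoptions(precision=4,suppress=True)
def ydir(): # heading (deg) of tool y axis, tilt
    s=robot.read_state(); M=R.from_quat(s['orientation']).as_matrix(); return np.degrees(np.arctan2(M[1,1],M[0,1])),M
def plan(P,yaw=None,n=None):
    "TCP target, heading in deg of tool y (mod 180); level tool; prints shift in tool axes (whole) and rotvec"
    s=robot.read_state(); h,M=ydir()
    d=M.T@(np.array(P)-s['position'])*1000
    rv=np.zeros(3)
    if yaw is not None:
        dy=(yaw-h+90)%180-90; a=np.radians(h+dy)
        y=np.array([np.cos(a),np.sin(a),0]); z=np.array([0,0,-1]); T=np.c_[np.cross(y,z),y,z]
        rv=R.from_matrix(M.T@T).as_rotvec()
    if n is None: n=max(1,int(np.ceil(max(np.linalg.norm(d)/35,np.degrees(np.linalg.norm(rv))/6.5))))
    print('t',round(s['time'],2),'now',s['position'],'h',round(h,2),'shift mm',d.round(1),'rot',rv.round(4),'rows',n,'F',s['force'].round(1),'gap',round(s['finger_gap'],3),'q7',s['joint_pos'][6].round(2))
    cur=np.eye(3); st=R.from_rotvec(rv/n).as_matrix(); out=[]
    for i in range(n): out.append((cur.T@d/n).round(1).tolist()); cur=cur@st
    print('per-row',out,(rv/n).round(4).tolist())
E
python3 - <<'E'
from h import *
c=cap('wrist','w0'); o,d=ray(c,(320,200)); h,M=ydir(); p=robot.read_state()['position']
print('cam in tool',M.T@(o-p),M.T@d/np.linalg.norm(d),c['intrinsics'][0,0])
plan([.42,.30,.32],90)
E
```

```text
cam in tool [ 0.0745  0.0001 -0.1182] [-0.2926 -0.014   0.9561] 350.6538868468833
t 0.15 now [0.2728 0.5621 0.2558] h 64.11 shift mm [-246.9 -171.6  -64. ] rot [-0.0009 -0.0001 -0.4518] rows 9 F [-0.6 -0.6  0.4] gap 0.998 q7 -0.05
per-row [[-27.4, -19.1, -7.1], [-26.4, -20.4, -7.1], [-25.4, -21.7, -7.1], [-24.3, -23.0, -7.1], [-23.1, -24.1, -7.1], [-21.8, -25.3, -7.1], [-20.5, -26.3, -7.1], [-19.2, -27.3, -7.1], [-17.8, -28.3, -7.1]] [-0.0001, -0.0, -0.0502]
```

drive_tool(translation=[[-28,-20,-7],[-27,-21,-7],[-26,-22,-7],[-25,-24,-7],[-24,-25,-7],[-23,-26,-7],[-22,-27,-7],[-20,-28,-7]], angular=[[0,0,-0.055],[0,0,-0.055],[0,0,-0.055],[0,0,-0.055],[0,0,-0.055],[0,0,-0.055],[0,0,-0.055],[0,0,-0.055]], claw=[-1,-1,-1,-1,-1,-1,-1,-1])

```text
time: 0.82
position: [0.4132, 0.3207, 0.3098]
orientation: [-0.01, 1.0, -0.002, -0.003]
force: [0.2, 1.1, 0.1]
finger_gap: 1.0
```

```bash
python3 - <<'E'
from h import *
c=cap('wrist','w1')
plan([.56,.007,.25],90)
E
```

```text
t 0.87 now [0.4177 0.3148 0.3114] h 91.02 shift mm [-137.  -310.    62.5] rot [-0.0052 -0.0036  0.0178] rows 10 F [ 5.4 -7.5  2. ] gap 0.997 q7 0.89
per-row [[-13.7, -31.0, 6.2], [-13.8, -31.0, 6.2], [-13.8, -31.0, 6.2], [-13.9, -30.9, 6.2], [-13.9, -30.9, 6.2], [-14.0, -30.9, 6.2], [-14.0, -30.9, 6.2], [-14.1, -30.8, 6.2], [-14.1, -30.8, 6.2], [-14.2, -30.8, 6.1]] [-0.0005, -0.0004, 0.0018]
```

View pics/w1.png

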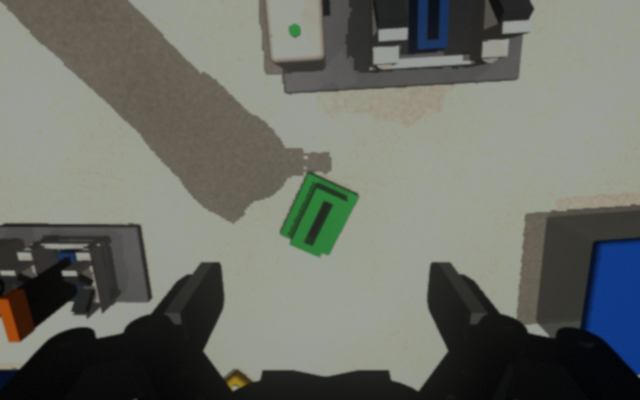

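The wrist view shows the rack at (320,213), with its slot at about (319,223) and the block standing proud of the base.

```bash
python3 - <<'E'
from h import *
c=load('w1'); m=mask(c,'green',(270,160,100,105))
b,ct,a=box(m); print('outer',b.tolist(),a)
q=np.array([onz(c,u,.012) for u in b]);print(q, q.mean(0))
cs,h=cv2.findContours(m,cv2.RETR_CCOMP,cv2.CHAIN_APPROX_NONE)
for k,hh in zip(cs,h[0]):
    if hh[3]>=0 and cv2.contourArea(k)>30:
        r=cv2.minAreaRect(k); b=cv2.boxPoints(r); q=np.array([onz(c,u,.04) for u in b])
        e1,e2=q[1]-q[0],q[2]-q[1]; print('hole',r,q.mean(0),[(np.linalg.norm(e),np.degrees(np.arctan2(e[1],e[0]))) for e in(e1,e2)])
v=c['frame'][165:262,275:365]; cv2.imwrite('pics/rk.png',cv2.resize(v[:,:,::-1],None,fx=6,fy=6,interpolation=cv2.INTER_CUBIC))
E
```

```text
outer [[277.6168212890625, 237.82118225097656], [308.3248291015625, 172.0182647705078], [357.86865234375, 195.1387176513672], [327.16064453125, 260.941650390625]] 3642.5
[[0.5163 0.2607 0.012 ]
 [0.4294 0.2995 0.012 ]
 [0.4573 0.3609 0.012 ]
 [0.5476 0.3249 0.012 ]] [0.4876 0.3115 0.012 ]
hole ((317.60003662109375, 222.80001831054688), (9.838698387145996, 46.51021194458008), 26.56505012512207) [0.4848 0.312  0.04  ] [(np.float64(0.057817772357070384), np.float64(155.49353527215624)), (np.float64(0.011512772912846164), np.float64(63.61450824308192))]
hole ((330.64569091796875, 190.93960571289062), (34.53911209106445, 6.531843185424805), 22.47943687438965) [0.4451 0.3267 0.04  ] [(np.float64(0.007674824962549748), np.float64(158.83468794400025)), (np.float64(0.03980330738719496), np.float64(68.08514954979975))]
```

drive_tool(translation=[[-17,-39,4],[-17,-39,4],[-17,-38,4],[-17,-38,4],[-17,-38,4],[-17,-38,4],[-15,-38,4],[-15,-30,4]], angular=[[0,0,0.0],[0,0,0.0],[0,0,0.0],[0,0,0.0],[0,0,0.0],[0,0,0.0],[0,0,0.0],[0,0,0]], claw=[-1,-1,-1,-1,-1,-1,-0.5,0])

```text
time: 1.53
position: [0.551, 0.0256, 0.2815]
orientation: [-0.012, 1.0, -0.001, -0.0]
force: [-0.1, 0.9, -0.6]
finger_gap: 0.75
```

View pics/rk.png

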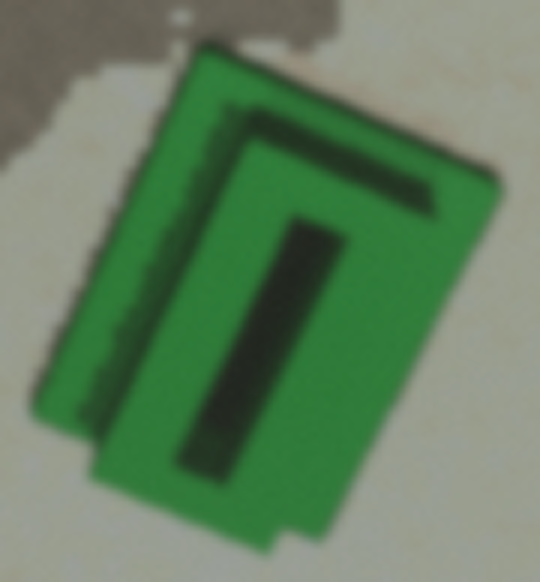

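The crop shows the rack slot cleanly, and at 57.8 × 11.5 mm it matches the given 58 × 12 mm. Next is the plate from above.

```bash
python3 - <<'E'
from h import *
c=cap('wrist','w2'); plan([.562,.007,.20],90)
m=mask(c,'orange'); 
for z in(.130,):
    b,ct,a=box(m); q=np.array([onz(c,u,z) for u in b]); e1,e2=q[1]-q[0],q[2]-q[1]
    print(b.tolist(),a,q.mean(0),[(np.linalg.norm(e),np.degrees(np.arctan2(e[1],e[0]))) for e in(e1,e2)])
E
```

```text
t 1.58 now [0.5529 0.0194 0.2808] h 91.08 shift mm [ -9.  -12.2  80.8] rot [-0.0045 -0.0009  0.0188] rows 3 F [-2.7 -7.7 -3.2] gap 0.665 q7 1.57
per-row [[-3.0, -4.1, 26.9], [-3.0, -4.1, 26.9], [-3.0, -4.1, 26.9]] [-0.0015, -0.0003, 0.0063]
[[296.0, 172.0], [309.0, 172.0], [309.0, 229.0], [296.0, 229.0]] 619.5 [0.5606 0.0074 0.13  ] [(np.float64(0.010212822350867285), np.float64(91.48568342678888)), (np.float64(0.04803779861841384), np.float64(0.692251361123715))]
```

View pics/w2.png

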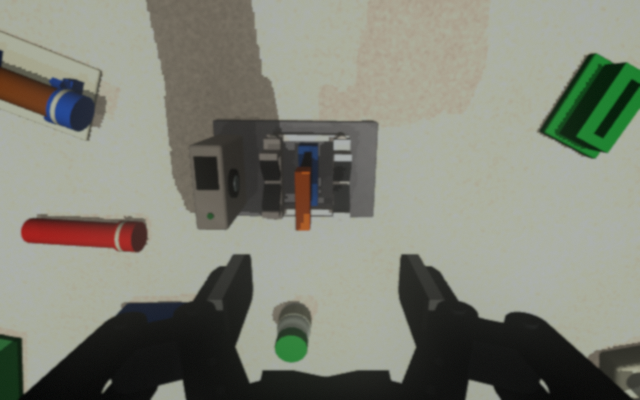

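The wrist view shows the plate's orange bar at (302,200), square to the reader. The jar at (291,345) is well clear. I'll descend and grip.

drive_tool(translation=[[-4,-6,30],[-4,-6,35],[0,0,35],[0,0,35],[0,0,15],[0,0,0]], angular=[[0,0,0],[0,0,0],[0,0,0],[0,0,0],[0,0,0],[0,0,0]], claw=[-0.2,-0.2,-0.2,-0.2,-0.2,-0.2])

```text
time: 2.08
position: [0.5632, 0.0011, 0.1252]
orientation: [-0.005, 1.0, -0.003, 0.001]
force: [-0.2, -0.3, -0.0]
finger_gap: 0.604
```

```bash
python3 - <<'E'
from h import *
plan([.561,.0075,.125],91)
E
```

```text
t 2.08 now [0.5632 0.0011 0.1252] h 90.57 shift mm [2.1 6.4 0.2] rot [-0.0059  0.0024 -0.0075] rows 1 F [-0.2 -0.3 -0. ] gap 0.604 q7 1.65
per-row [[2.1, 6.4, 0.2]] [-0.0059, 0.0024, -0.0075]
```

drive_tool(translation=[[2,6.5,0],[0,0,0],[0,0,0],[0,0,0],[0,0,0],[0,0,0],[0,0,0],[0,0,0]], angular=[[-0.006,0.002,-0.007],[0,0,0],[0,0,0],[0,0,0],[0,0,0],[0,0,0],[0,0,0],[0,0,0]], claw=[-0.2,1,1,1,1,1,1,1])

```text
time: 2.75
position: [0.5628, 0.0087, 0.1305]
orientation: [-0.009, 1.0, 0.001, 0.003]
force: [-0.4, -0.7, -1.0]
finger_gap: 0.128
```

drive_tool(translation=[[0,0,-3],[0,0,-5],[0,0,-10],[0,0,-15],[0,0,-20],[0,0,-15],[0,0,-5],[0,0,0]], angular=[[0,0,0],[0,0,0],[0,0,0],[0,0,0],[0,0,0],[0,0,0],[0,0,0],[0,0,0]], claw=[1,1,1,1,1,1,1,1])

```text
time: 3.42
position: [0.5626, 0.0091, 0.2111]
orientation: [-0.009, 1.0, 0.001, 0.004]
force: [0.6, 0.3, -0.2]
finger_gap: 0.129
```

```bash
python3 - <<'E'
from h import *
a=cap('scene','s1');c=cap('wrist','w3')
plan([.485,.312,.22],66.8)
f=lambda im,x,y,w,h:cv2.resize(im[y:y+h,x:x+w,::-1],(400,300),interpolation=cv2.INTER_CUBIC)
cv2.imwrite('pics/l1.png',np.hstack([f(a['frame'],240,150,120,90),f(c['frame'],160,100,320,240)]))
E
```

```text
t 3.52 now [0.5621 0.009  0.2096] h 91.05 shift mm [ 71.5 304.4 -10.3] rot [0.0028 0.005  0.4233] rows 9 F [-0.3  0.7 -0.3] gap 0.128 q7 1.62
per-row [[7.9, 33.8, -1.1], [9.5, 33.4, -1.2], [11.1, 32.9, -1.2], [12.6, 32.4, -1.2], [14.1, 31.7, -1.2], [15.6, 31.0, -1.2], [17.1, 30.3, -1.2], [18.5, 29.4, -1.2], [19.8, 28.5, -1.2]] [0.0003, 0.0006, 0.047]
```

View pics/l1.png

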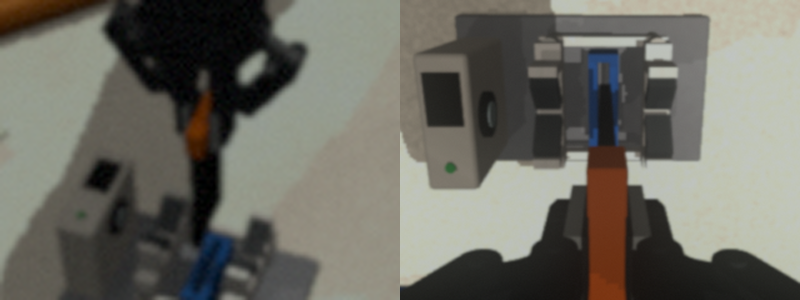

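The plate is out. The left crop shows it hanging vertical in the jaws above the blue holder, with its bottom at about 0.09 m. Now on to the rack.

drive_tool(translation=[[0,5,-15],[9,36,-3],[11,37,0],[13,36,0],[15,35,0],[17,34,0],[19,33,0],[20,32,0]], angular=[[0,0,0],[0,0,0.05],[0,0,0.05],[0,0,0.05],[0,0,0.05],[0,0,0.05],[0,0,0.05],[0,0,0.05]], claw=[1,1,1,1,1,1,1,1])

```text
time: 4.18
position: [0.489, 0.2709, 0.2205]
orientation: [0.18, 0.984, -0.003, -0.001]
force: [1.5, 0.1, 0.2]
finger_gap: 0.128
```

```bash
python3 - <<'E'
from h import *
plan([.4868,.3112,.2],66.5)
E
```

```text
t 4.18 now [0.489  0.2709 0.2205] h 69.31 shift mm [16.3 37.  20.3] rot [-0.0055 -0.0008  0.049 ] rows 2 F [1.5 0.1 0.2] gap 0.128 q7 0.72
per-row [[8.1, 18.5, 10.2], [8.6, 18.3, 10.2]] [-0.0027, -0.0004, 0.0245]
```

drive_tool(translation=[[7,15,0],[4,9,5],[0,0,5],[0,0,0]], angular=[[-0.003,0,0.02],[-0.002,0,0.02],[0,0,0],[0,0,0]], claw=[1,1,1,1])

```text
time: 4.52
position: [0.4811, 0.3076, 0.2054]
orientation: [0.195, 0.981, -0.001, -0.003]
force: [0.0, -0.8, 0.2]
finger_gap: 0.127
```

```bash
python3 - <<'E'
from h import *
c=cap('wrist','w4'); plan([.4868,.3112,.2],66.5)
m=mask(c,'green'); b,ct,a=box(m); print('outer',b.round(0).tolist(),a)
cs,h=cv2.findContours(m,cv2.RETR_CCOMP,cv2.CHAIN_APPROX_NONE)
for k,hh in zip(cs,h[0]):
    if cv2.contourArea(k)>60:
        r=cv2.minAreaRect(k); b=cv2.boxPoints(r); q=np.array([onz(c,u,.04) for u in b])
        e1,e2=q[1]-q[0],q[2]-q[1]; print(hh[3],r,q.mean(0),[(np.linalg.norm(e),np.degrees(np.arctan2(e[1],e[0]))) for e in(e1,e2)])
v=c['frame'][60:360,120:520]; cv2.imwrite('pics/rk4.png',cv2.resize(v[:,:,::-1],None,fx=2,fy=2,interpolation=cv2.INTER_CUBIC))
E
```

```text
t 4.57 now [0.4812 0.3075 0.2057] h 67.44 shift mm [-3.8  5.6  5.7] rot [-0.0035 -0.0062  0.0164] rows 1 F [-1.2 -0.6 -0.3] gap 0.131 q7 0.64
per-row [[-3.8, 5.6, 5.7]] [-0.0035, -0.0062, 0.0164]
outer [[292.0, 231.0], [295.0, 130.0], [371.0, 132.0], [369.0, 233.0]] 5485.0
-1 ((331.94677734375, 181.57554626464844), (76.35952758789062, 100.30037689208984), 1.4688007831573486) [0.4805 0.3137 0.04  ] [(np.float64(0.08592352014078425), np.float64(154.59259380708176)), (np.float64(0.060989239752101104), np.float64(66.06912594066662))]
0 ((334.0, 140.0), (4.0, 46.0), 90.0) [0.4477 0.3289 0.04  ] [(np.float64(0.036930830404732586), np.float64(67.52004594804731)), (np.float64(0.003194131976293484), np.float64(-21.00492108791508))]
```

View pics/rk4.png

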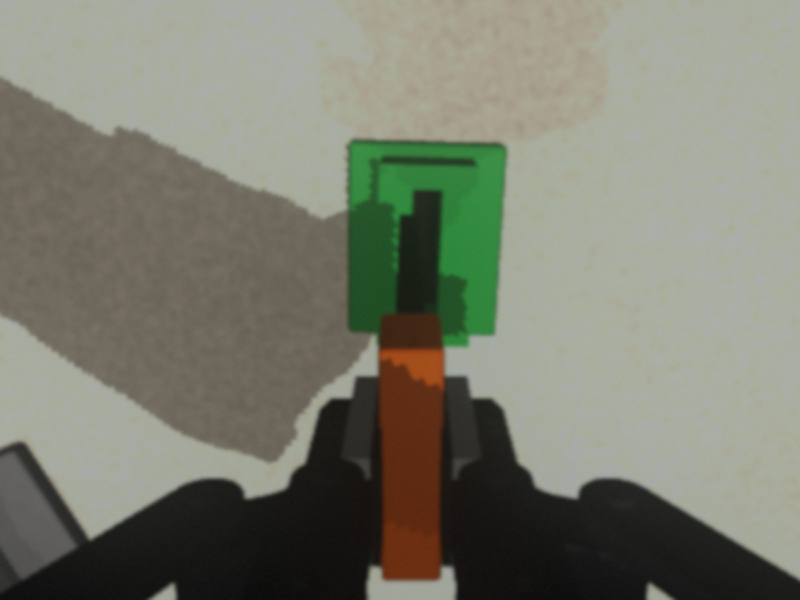

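The wrist crop shows the plate in front of the slot. In full-frame pixels, the slot's near end is at (334,155), and its centre line runs at u≈334, a little right of the plate.

```bash
python3 - <<'E'
from h import *
c=load('w4')
q=np.array([onz(c,u,.012) for u in [(295,131),(372.5,133),(367,227),(294.5,225)]])
print(q,q.mean(0)); 
for i in range(4): e=q[(i+1)%4]-q[i]; print(np.linalg.norm(e),np.degrees(np.arctan2(e[1],e[0])))
p=onz(c,(333.8,155),.04); r=onz(c,(332,210),.04) if 0 else None
print('slot near end',p,'centre est', [p[:2]+.029*np.array([np.cos(np.radians(a)),np.sin(np.radians(a))]) for a in(-23,-24,-25)])
print('right edge',onz(c,(340.5,156),.04),onz(c,(339.2,200),.04))
# plate axis in view: lower body edges
P=robot.read_state()['position']; h,M=ydir()
print('plate x offset: orange lower edge mid px 325.5 ->',M.T@(onz(c,(325.5,236),P[2]-.0155)-P))
E
```

```text
[[0.4307 0.2995 0.012 ]
 [0.4583 0.3617 0.012 ]
 [0.5391 0.3262 0.012 ]
 [0.511  0.2634 0.012 ]] [0.4848 0.3127 0.012 ]
0.06805530594738417 66.05939880975095
0.0882322350643352 -23.670435801007606
0.0689164088801452 -114.12428878779943
0.08801143532349905 155.76988901934843
slot near end [0.4588 0.3242 0.04  ] centre est [array([0.4855, 0.3128]), array([0.4853, 0.3124]), array([0.4851, 0.3119])]
right edge [0.4617 0.3289 0.04  ] [0.496 0.314 0.04 ]
plate x offset: orange lower edge mid px 325.5 -> [0.0182 0.0004 0.0156]
```

```bash
python3 - <<'E'
from h import *
plan([.486,.312,.195],66)
E
```

```text
t 4.57 now [0.4812 0.3075 0.2057] h 67.44 shift mm [-2.8  6.  10.7] rot [-0.0036 -0.0061  0.0252] rows 1 F [-1.2 -0.6 -0.3] gap 0.131 q7 0.64
per-row [[-2.8, 6.0, 10.7]] [-0.0036, -0.0061, 0.0252]
```

drive_tool(translation=[[-3,6,10],[0,0,0],[0,0,0]], angular=[[-0.0035,-0.006,0.025],[0,0,0],[0,0,0]], claw=[1,1,1])

```text
time: 4.82
position: [0.4878, 0.3092, 0.1943]
orientation: [0.21, 0.978, -0.001, 0.0]
force: [0.5, 0.2, -0.7]
finger_gap: 0.124
```

```bash
python3 - <<'E'
from h import *
plan([.486,.312,.165],66)
E
```

```text
t 4.82 now [0.4878 0.3092 0.1943] h 65.7 shift mm [ 2.8  1.8 29.3] rot [-0.0009  0.0008 -0.0052] rows 1 F [ 0.5  0.2 -0.7] gap 0.124 q7 0.62
per-row [[2.8, 1.8, 29.3]] [-0.0009, 0.0008, -0.0052]
```

drive_tool(translation=[[2.5,1.8,15],[0,0,8],[0,0,0],[0,0,0]], angular=[[0,0,-0.005],[0,0,0],[0,0,0],[0,0,0]], claw=[1,1,1,1])

```text
time: 5.15
position: [0.4878, 0.3094, 0.1709]
orientation: [0.21, 0.978, -0.001, 0.001]
force: [0.2, -0.7, -0.3]
finger_gap: 0.126
```

```bash
python3 - <<'E'
from h import *
plan([.486,.312,.133],66)
a=cap('scene','s2');c=cap('wrist','w5')
f=lambda im,x,y,w,h:cv2.resize(im[y:y+h,x:x+w,::-1],(400,300),interpolation=cv2.INTER_CUBIC)
cv2.imwrite('pics/l2.png',np.hstack([f(a['frame'],380,190,100,75),f(c['frame'],240,100,200,150)]))
E
```

```text
t 5.15 now [0.4878 0.3094 0.1709] h 65.78 shift mm [ 2.8  1.7 37.9] rot [-0.0011  0.0016 -0.0038] rows 2 F [ 0.2 -0.7 -0.3] gap 0.126 q7 0.62
per-row [[1.4, 0.9, 18.9], [1.4, 0.9, 18.9]] [-0.0005, 0.0008, -0.0019]
```

View pics/l2.png

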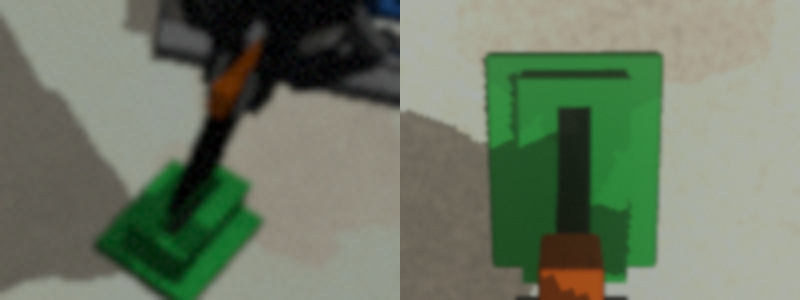

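The right crop shows the bar centred over the slot at u≈573. The left shows the plate's lower edge just above the rack rim. I'll lower it with a small correction.

drive_tool(translation=[[3,1.5,6],[1.5,1,8],[1,0.5,8],[0,0,8],[0,0,0]], angular=[[0,0,0],[0,0,0],[0,0,0],[0,0,0],[0,0,0]], claw=[1,1,1,1,1])

```text
time: 5.67
position: [0.4842, 0.3154, 0.1397]
orientation: [0.21, 0.978, 0.001, 0.002]
force: [-0.5, -0.0, -1.1]
finger_gap: 0.13
```

```bash
python3 - <<'E'
from h import *
plan([.486,.312,.133],66)
E
```

```text
t 5.67 now [0.4842 0.3154 0.1397] h 65.79 shift mm [-3.  -2.4  6.7] rot [ 0.0016  0.0029 -0.0037] rows 1 F [-0.5 -0.  -1.1] gap 0.13 q7 0.62
per-row [[-3.0, -2.4, 6.7]] [0.0016, 0.0029, -0.0037]
```

drive_tool(translation=[[-2,-2,4],[0,0,4],[0,0,0],[0,0,0]], angular=[[0,0,0],[0,0,0],[0,0,0],[0,0,0]], claw=[1,1,1,1])

```text
time: 6.0
position: [0.4852, 0.3121, 0.13]
orientation: [0.21, 0.978, -0.0, 0.001]
force: [0.0, -0.2, 0.1]
finger_gap: 0.126
```

```bash
python3 - <<'E'
from h import *
plan([.486,.312,.133],66)
E
```

```text
t 6.0 now [0.4852 0.3121 0.13  ] h 65.78 shift mm [-0.8  0.2 -3. ] rot [ 0.0003  0.0024 -0.0038] rows 1 F [ 0.  -0.2  0.1] gap 0.126 q7 0.63
per-row [[-0.8, 0.2, -3.0]] [0.0003, 0.0024, -0.0038]
```

drive_tool(translation=[[0,0,1],[0,0,0],[0,0,0],[0,0,0],[0,0,-10],[0,0,-25],[0,0,-35],[0,0,-35]], angular=[[0,0,0],[0,0,0],[0,0,0],[0,0,0],[0,0,0],[0,0,0],[0,0,0],[0,0,0]], claw=[0.3,0.2,0,0,0,0,0,0])

```text
time: 6.67
position: [0.4828, 0.3105, 0.2336]
orientation: [0.21, 0.978, -0.004, -0.002]
force: [-0.2, 0.1, -0.3]
finger_gap: 0.501
```

```bash
python3 - <<'E'
from h import *
a=cap('scene','s3');c=cap('wrist','w6')
f=lambda im,x,y,w,h:cv2.resize(im[y:y+h,x:x+w,::-1],(400,300),interpolation=cv2.INTER_CUBIC)
cv2.imwrite('pics/l3.png',np.hstack([f(a['frame'],380,190,100,75),f(c['frame'],160,100,320,240)]))
b,ct,A=box(mask(c,'orange'));q=np.array([onz(c,u,.130) for u in b]);print(ct,A,q,q.mean(0))
plan([.475,-.29,.22],66)
E
```

```text
(323.8457814661134, 200.68291839557398) 964.0 [[0.4592 0.317  0.13  ]
 [0.4636 0.3267 0.13  ]
 [0.5076 0.3072 0.13  ]
 [0.503  0.2969 0.13  ]] [0.4833 0.312  0.13  ]
t 6.77 now [0.485  0.312  0.2382] h 65.76 shift mm [-238.  -553.1   18.8] rot [-0.      0.0024 -0.0042] rows 18 F [ 0.8  0.6 -0.3] gap 0.497 q7 0.6
per-row [[-13.2, -30.7, 1.0], [-13.2, -30.7, 1.0], [-13.2, -30.7, 1.0], [-13.2, -30.7, 1.0], [-13.2, -30.7, 1.0], [-13.2, -30.7, 1.0], [-13.2, -30.7, 1.0], [-13.2, -30.7, 1.0], [-13.2, -30.8, 1.0], [-13.2, -30.8, 1.0], [-13.2, -30.8, 1.0], [-13.1, -30.8, 1.0], [-13.1, -30.8, 1.0], [-13.1, -30.8, 1.0], [-13.1, -30.8, 1.0], [-13.1, -30.8, 1.0], [-13.1, -30.8, 1.0], [-13.1, -30.8, 1.0]] [-0.0, 0.0001, -0.0002]
```

View pics/l3.png

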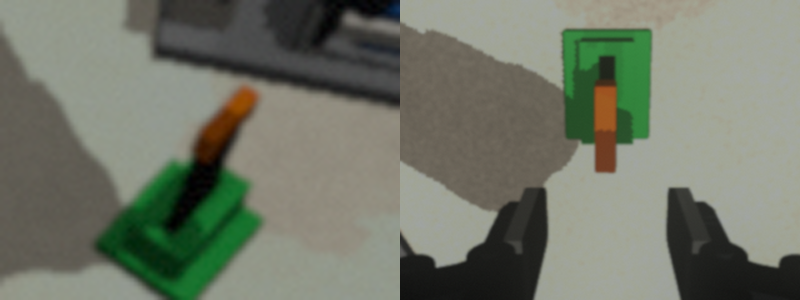

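The plate stands in the slot, let go and nearly upright. Its top centre is at (0.483, 0.312), against a slot centre of (0.485, 0.3125). Next is the rod, with the jaws across its axis: heading ≈ −20°.

```bash
python3 - <<'E'
from h import *
plan([.475,-.29,.21],-20,17)
t=load('t0'); m=mask(t,'amber',(425,200,50,40))
c2=load('w2'); 
# reader base: grey box from w2 via hue-less mask
h=cv2.cvtColor(c2['frame'],cv2.COLOR_RGB2HSV); 
print(h[130,225],h[150,365],h[160,400],h[130,300])
E
```

```text
t 6.77 now [0.485  0.312  0.2382] h 65.76 shift mm [-237.9 -553.1   28.8] rot [0.0018 0.002  1.4968] rows 17 F [ 0.8  0.6 -0.3] gap 0.497 q7 0.6
per-row [[-14.0, -32.5, 1.7], [-16.8, -31.2, 1.7], [-19.5, -29.6, 1.7], [-22.0, -27.7, 1.7], [-24.4, -25.7, 1.7], [-26.5, -23.5, 1.7], [-28.5, -21.0, 1.7], [-30.2, -18.5, 1.7], [-31.7, -15.7, 1.7], [-33.0, -12.9, 1.7], [-34.0, -9.9, 1.7], [-34.7, -6.9, 1.7], [-35.2, -3.8, 1.7], [-35.4, -0.7, 1.7], [-35.3, 2.4, 1.7], [-35.0, 5.5, 1.7], [-34.4, 8.6, 1.7]] [0.0001, 0.0001, 0.088]
[15 19 54] [ 20   7 109] [ 38  23 174] [20  8 91]
```

drive_tool(translation=[[-14,-33,0],[-17,-32,0],[-20,-30,0],[-22,-28,0],[-25,-26,0],[-27,-24,0],[-29,-21,0],[-30,-18,0]], angular=[[0,0,0.09],[0,0,0.09],[0,0,0.09],[0,0,0.09],[0,0,0.09],[0,0,0.09],[0,0,0.09],[0,0,0.09]], claw=[0,-0.5,-0.5,-0.5,-0.5,-0.5,-0.5,-0.5])

```text
time: 7.43
position: [0.4759, 0.0224, 0.2444]
orientation: [0.548, 0.836, 0.006, 0.002]
force: [1.5, 1.0, -1.0]
finger_gap: 0.751
```

drive_tool(translation=[[-32,-16,0],[-33,-13,0],[-34,-10,0],[-35,-7,0],[-35,-4,0],[-35,-1,0],[-35,2,0],[-35,5,0]], angular=[[0,0,0.09],[0,0,0.09],[0,0,0.09],[0,0,0.09],[0,0,0.09],[0,0,0.09],[0,0,0.09],[0,0,0.09]], claw=[-0.5,-0.5,-0.5,-0.5,-0.5,-0.5,-0.5,-0.5])

```text
time: 8.1
position: [0.4506, -0.2732, 0.2476]
orientation: [0.818, 0.575, 0.012, 0.0]
force: [1.0, -0.3, 1.1]
finger_gap: 0.749
```

```bash
python3 - <<'E'
from h import *
plan([.475,-.29,.21],-20)
E
```

```text
t 8.1 now [ 0.4506 -0.2732  0.2476] h -19.76 shift mm [-8.3 28.1 37.8] rot [ 0.0143 -0.0196  0.0044] rows 2 F [ 1.  -0.3  1.1] gap 0.749 q7 0.41
per-row [[-4.1, 14.1, 18.9], [-3.9, 14.2, 18.8]] [0.0071, -0.0098, 0.0022]
```

drive_tool(translation=[[-5,15,10],[-4,13,10],[0,0,0],[0,0,0]], angular=[[0.007,-0.01,0],[0.007,-0.01,0],[0,0,0],[0,0,0]], claw=[-0.5,-0.5,-0.5,-0.5])

```text
time: 8.43
position: [0.4719, -0.301, 0.23]
orientation: [0.823, 0.568, -0.0, 0.002]
force: [0.6, -0.5, -0.2]
finger_gap: 0.752
```

```bash
cat >> h.py <<'E'
def horiz(c,k,z,roi=None):
    b,ct,A=box(mask(c,k,roi)); q=np.array([onz(c,u,z) for u in b]); e1,e2=q[1]-q[0],q[2]-q[1]
    print(k,ct,A,'ctr',q.mean(0),onz(c,ct,z),[(round(np.linalg.norm(e),4),round(np.degrees(np.arctan2(e[1],e[0])),1)) for e in(e1,e2)]); return q
E
python3 - <<'E'
from h import *
c=cap('wrist','w7'); plan([.475,-.29,.21],-20)
horiz(c,'amber',.045);print(horiz(c,'blue',.045))
o=horiz(c,'amber',.05)
m=mask(c,'amber'); b,ct,A=box(m); print(b.round(0).tolist())
m=mask(c,'blue'); b,ct,A=box(m); print(b.round(0).tolist())
cv2.imwrite('pics/w7c.png',c['frame'][::,:,::-1])
E
```

```text
t 8.48 now [ 0.4719 -0.3007  0.2301] h -20.78 shift mm [11.2 -1.  20. ] rot [ 0.0036  0.0024 -0.0137] rows 1 F [-0.9  0.6 -0.7] gap 0.75 q7 0.44
per-row [[11.2, -1.0, 20.0]] [0.0036, 0.0024, -0.0137]
amber (117.01354871188741, 172.04042725501782) 7614.5 ctr [ 0.3064 -0.2304  0.045 ] [ 0.3044 -0.229   0.045 ] [(np.float64(0.042), np.float64(38.1)), (np.float64(0.1512), np.float64(-41.5))]
blue (9.779804560260587, 127.38805646036916) 767.5 ctr [ 0.2361 -0.1654  0.045 ] [ 0.2397 -0.1631  0.045 ] [(np.float64(0.0515), np.float64(32.6)), (np.float64(0.0227), np.float64(-47.4))]
[[ 0.2066 -0.1707  0.045 ]
 [ 0.25   -0.1429  0.045 ]
 [ 0.2654 -0.1597  0.045 ]
 [ 0.2222 -0.1885  0.045 ]]
amber (117.01354871188741, 172.04042725501782) 7614.5 ctr [ 0.3096 -0.2304  0.05  ] [ 0.3076 -0.229   0.05  ] [(np.float64(0.0413), np.float64(38.1)), (np.float64(0.1487), np.float64(-41.5))]
[[23.0, 162.0], [38.0, 119.0], [212.0, 181.0], [197.0, 223.0]]
[[-17.0, 150.0], [6.0, 100.0], [33.0, 112.0], [10.0, 162.0]]
```

View pics/w7c.png

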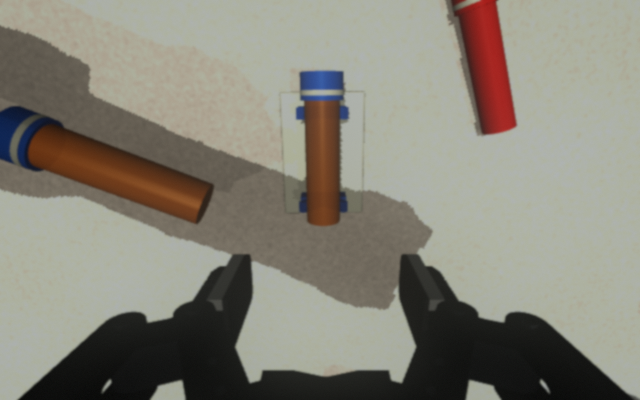

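The wrist view shows the target rod vertical in the image, with its barrel at u≈323, v 100 to 224, and its cap at (321,84). The colour mask had picked the large amber rod at left, so I'll redo it with a region of interest.

```bash
python3 - <<'E'
from h import *
c=load('w7'); roi=(295,95,60,140)
q=horiz(c,'amber',.045,roi)
m=mask(c,'amber',roi)
P=[]
for v in (120,135,150,165,180,190):
    u=np.where(m[v])[0]; P.append(onz(c,((u[0]+u[-1])/2,v),.048))
P=np.array(P); f=np.polyfit(P[:,1],P[:,0],1); print(P,'axis heading',np.degrees(np.arctan2(1,f[0])))
v=np.where(m.sum(1)>255*10)[0]; vt,vb=v[0],v[-1]
T=onz(c,(321,vt),.060);B=onz(c,(323,vb),.052); print(vt,vb,T,B,np.linalg.norm(T-B),(T+B)/2)
mid=(T+B)/2; print('axis x at mid y',np.polyval(f,mid[1]))
mb=mask(c,'blue',(295,60,60,45)); 
v=np.where(mb.sum(1)>255*20)[0]; print('cap',v[0],v[-1],onz(c,(321,v[0]),.045),onz(c,(321,v[0]),.063))
E
```

```text
amber (322.1472359058566, 162.985312899106) 3654.0 ctr [ 0.475  -0.2887  0.045 ] [ 0.4762 -0.2856  0.045 ] [(np.float64(0.026), np.float64(-19.9)), (np.float64(0.1098), np.float64(-109.3))]
[[ 0.4889 -0.2508  0.048 ]
 [ 0.4848 -0.2626  0.048 ]
 [ 0.4803 -0.2745  0.048 ]
 [ 0.4756 -0.2867  0.048 ]
 [ 0.4709 -0.2992  0.048 ]
 [ 0.468  -0.3079  0.048 ]] axis heading 69.63641608005116
102 224 [ 0.4939 -0.2369  0.06  ] [ 0.4575 -0.3367  0.052 ] 0.10655284400424615 [ 0.4757 -0.2868  0.056 ]
axis x at mid y 0.47566444379847894
cap 72 99 [ 0.502  -0.2153  0.045 ] [ 0.5018 -0.2162  0.063 ]
```

```bash
python3 - <<'E'
from h import *
plan([.4755,-.287,.09],-20.4)
E
```

```text
t 8.48 now [ 0.4719 -0.3007  0.2301] h -20.78 shift mm [ 14.4  -2.  140. ] rot [ 0.0036  0.0024 -0.0067] rows 5 F [-0.9  0.6 -0.7] gap 0.75 q7 0.44
per-row [[2.9, -0.4, 28.0], [2.9, -0.4, 28.0], [2.9, -0.4, 28.0], [2.8, -0.3, 28.0], [2.8, -0.3, 28.0]] [0.0007, 0.0005, -0.0013]
```

drive_tool(translation=[[3,0,30],[3,-0.5,30],[3,-0.5,30],[3,-0.5,30],[2,-0.5,15],[0,0,0]], angular=[[0.001,0.001,-0.002],[0.001,0.001,-0.002],[0,0,0],[0,0,0],[0,0,0],[0,0,0]], claw=[-0.5,-0.5,-0.5,-0.5,-0.5,-0.5])

```text
time: 8.98
position: [0.4776, -0.2831, 0.0959]
orientation: [0.82, 0.572, 0.005, 0.003]
force: [-0.3, 0.2, 0.1]
finger_gap: 0.748
```

```bash
python3 - <<'E'
from h import *
plan([.4755,-.287,.05],-20.4)
E
```

```text
t 8.98 now [ 0.4776 -0.2831  0.0959] h -20.26 shift mm [-4.5 -1.1 45.9] rot [ 0.0109 -0.0045  0.0025] rows 2 F [-0.3  0.2  0.1] gap 0.748 q7 0.55
per-row [[-2.3, -0.6, 22.9], [-2.2, -0.4, 23.0]] [0.0054, -0.0022, 0.0013]
```

drive_tool(translation=[[-2,-0.5,18],[-1,0,15],[0,0,8],[0,0,0],[0,0,0]], angular=[[0.006,-0.002,0.001],[0.005,-0.002,0],[0,0,0],[0,0,0],[0,0,0]], claw=[-0.5,-0.5,-0.5,-0.5,-0.5])

```text
time: 9.4
position: [0.4784, -0.2849, 0.058]
orientation: [0.82, 0.573, 0.002, 0.001]
force: [0.3, -1.3, -0.2]
finger_gap: 0.753
```

```bash
python3 - <<'E'
from h import *
plan([.4755,-.287,.05],-20.4)
E
```

```text
t 9.4 now [ 0.4784 -0.2849  0.058 ] h -20.15 shift mm [-3. -2.  8.] rot [ 0.0042 -0.002   0.0044] rows 1 F [ 0.3 -1.3 -0.2] gap 0.753 q7 0.59
per-row [[-3.0, -2.0, 8.0]] [0.0042, -0.002, 0.0044]
```

drive_tool(translation=[[-3,-2,7],[0,0,0],[0,0,0]], angular=[[0.004,-0.002,0.004],[0,0,0],[0,0,0]], claw=[-0.5,-0.5,-0.5])

```text
time: 9.65
position: [0.4762, -0.2877, 0.0526]
orientation: [0.821, 0.571, 0.001, 0.001]
force: [0.6, -1.2, 0.8]
finger_gap: 0.754
```

drive_tool(translation=[[0,0,0],[0,0,0],[0,0,0],[0,0,0],[0,0,0],[0,0,0],[0,0,0],[0,0,0]], angular=[[0,0,0],[0,0,0],[0,0,0],[0,0,0],[0,0,0],[0,0,0],[0,0,0],[0,0,0]], claw=[1,1,1,1,1,1,1,1])

```text
time: 10.32
position: [0.4751, -0.2874, 0.0538]
orientation: [0.821, 0.571, 0.001, 0.0]
force: [-0.1, -0.7, -1.9]
finger_gap: 0.333
```

```bash
python3 - <<'E'
from h import *
plan([.4755,-.287,.05],-20.4)
E
```

```text
t 10.32 now [ 0.4751 -0.2874  0.0538] h -20.41 shift mm [0.5 0.2 3.8] rot [ 0.0013 -0.0011 -0.0002] rows 1 F [-0.1 -0.7 -1.9] gap 0.333 q7 0.59
per-row [[0.5, 0.2, 3.8]] [0.0013, -0.0011, -0.0002]
```

drive_tool(translation=[[0,0,-4],[0,0,-12],[0,0,-25],[0,0,-35],[0,0,-35],[0,0,-30],[0,0,-15],[0,0,0]], angular=[[0,0,0],[0,0,0],[0,0,0],[0,0,0],[0,0,0],[0,0,0],[0,0,0],[0,0,0]], claw=[1,1,1,1,1,1,1,1])

```text
time: 10.98
position: [0.4727, -0.288, 0.2207]
orientation: [0.822, 0.569, -0.0, -0.001]
force: [0.3, 0.1, -1.5]
finger_gap: 0.33
```

```bash
python3 - <<'E'
from h import *
c=load('w3')
# refine base edges: grey base (low sat, V<~125) vs bench (V>150)
g=cv2.cvtColor(c['frame'],cv2.COLOR_RGB2GRAY).astype(float); g=cv2.GaussianBlur(g,(3,3),0)
def edge(line,axis):
    s=np.abs(np.gradient(line)); i=s.argmax(); w=s[max(0,i-2):i+3]; return (np.arange(max(0,i-2),i+3)*w).sum()/w.sum()
TR=[];
for u in range(300,400,10): TR.append((u,103+edge(g[103:122,u],0)))
RT=[(388+edge(g[v,388:418],0),v) for v in range(125,222,8)]
for nm,L in(('robot-side',TR),('open end',RT)):
    Q=np.array([onz(c,u,.012) for u in L]); a=Q[:,:2]-np.median(Q[:,:2],0)
    _,_,V=np.linalg.svd(a); print(nm,np.array(L)[:,1 if nm[0]=='r' else 0].round(1),np.median(Q,0),'heading',np.degrees(np.arctan2(V[0,1],V[0,0])))
h=horiz(c,'blue',.04,(290,110,80,80))
w=load('w2'); h=horiz(w,'blue',.04,(285,130,40,80)); 
plan([.561,.007,.2],1)
E
```

```text
robot-side [110.8 111.3 111.2 111.2 111.3 111.3 111.3 111.3 111.3 110.6] [0.5048 0.0258 0.012 ] heading -88.86219944225779
open end [407.  406.2 406.  405.1 404.9 404.1 403.7 403.1 402.2 401.9 401.1 400.8
 400. ] [0.5591 0.0819 0.012 ] heading 0.9272857180277129
blue (321.64156626506025, 161.41164658634537) 498.0 ctr [0.5484 0.0071 0.04  ] [0.5442 0.0062 0.04  ] [(np.float64(0.0186), np.float64(92.8)), (np.float64(0.0396), np.float64(3.2))]
blue (308.1833910034602, 150.959630911188) 144.5 ctr [0.536 0.007 0.04 ] [0.5343 0.0073 0.04  ] [(np.float64(0.0183), np.float64(95.0)), (np.float64(0.0163), np.float64(4.6))]
t 10.98 now [ 0.4727 -0.288   0.2207] h -20.6 shift mm [307.2 -21.1  20.9] rot [-0.0019 -0.0008 -0.3769] rows 9 F [ 0.3  0.1 -1.5] gap 0.33 q7 0.43
per-row [[34.1, -2.3, 2.3], [34.2, -0.9, 2.3], [34.2, 0.5, 2.3], [34.2, 2.0, 2.3], [34.1, 3.4, 2.3], [33.9, 4.8, 2.3], [33.6, 6.2, 2.3], [33.4, 7.6, 2.3], [33.0, 9.0, 2.3]] [-0.0002, -0.0001, -0.0419]
```

drive_tool(translation=[[38,-2,0],[38,-1,0],[38,1,0],[38,2,0],[38,4,0],[38,5,0],[36,7,0],[30,6,0]], angular=[[0,0,-0.047],[0,0,-0.047],[0,0,-0.047],[0,0,-0.047],[0,0,-0.047],[0,0,-0.047],[0,0,-0.047],[0,0,-0.047]], claw=[1,1,1,1,1,1,1,1])

```text
time: 11.65
position: [0.5513, 0.0007, 0.2224]
orientation: [0.701, 0.713, -0.001, 0.001]
force: [1.0, 0.1, -1.4]
finger_gap: 0.331
```

drive_tool(translation=[[0,0,0],[0,0,0]], angular=[[0,0,0],[0,0,0]], claw=[1,1])

```text
time: 11.82
position: [0.5516, 0.0088, 0.2214]
orientation: [0.697, 0.717, -0.001, -0.0]
force: [0.3, -1.8, -1.8]
finger_gap: 0.331
```

```bash
python3 - <<'E'
from h import *
c=cap('wrist','w8');s=cap('scene','s8'); plan([.5605,.007,.16],1)
m=mask(c,'amber',(270,200,100,200)); 
z=robot.read_state()['position'][2]-.0088; P=robot.read_state()['position']; _,M=ydir()
for v in range(200,400,20):
    u=np.where(m[v])[0]
    if len(u)>5: print(v,u[0],u[-1],(M.T@(onz(c,((u[0]+u[-1])/2,v),z+.01)-P)).round(4))
E
```

```text
t 11.92 now [0.5515 0.0078 0.2214] h 1.58 shift mm [-1.   9.  61.4] rot [-0.0012  0.0005  0.0102] rows 2 F [-0.4 -0.  -1.9] gap 0.332 q7 0.18
per-row [[-0.5, 4.5, 30.7], [-0.5, 4.5, 30.7]] [-0.0006, 0.0002, 0.0051]
200 286 363 [ 0.04    0.0004 -0.0012]
220 287 363 [ 0.0326  0.0006 -0.0012]
240 287 363 [ 0.0249  0.0006 -0.0012]
260 287 363 [ 0.0169  0.0006 -0.0012]
280 289 362 [ 0.0087  0.0008 -0.0012]
300 290 361 [ 0.0001  0.0008 -0.0012]
320 290 361 [-0.0089  0.0008 -0.0012]
340 292 358 [-0.0182  0.0007 -0.0012]
360 293 358 [-0.0278  0.0009 -0.0012]
```

drive_tool(translation=[[0,4.5,20],[-0.5,4,25],[0,0,25],[0,0,18],[0,0,8],[0,0,0],[0,0,0]], angular=[[0,0,0.005],[0,0,0.005],[0,0,0],[0,0,0],[0,0,0],[0,0,0],[0,0,0]], claw=[1,1,1,1,1,1,1])

```text
time: 12.5
position: [0.5597, -0.0015, 0.1234]
orientation: [0.706, 0.708, -0.0, 0.001]
force: [0.3, 1.2, -0.8]
finger_gap: 0.331
```

```bash
python3 - <<'E'
from h import *
plan([.560,.007,.097],1)
E
```

```text
t 12.5 now [ 0.5597 -0.0015  0.1234] h 0.16 shift mm [ 8.6  0.3 26.3] rot [ 0.0012  0.0025 -0.0147] rows 1 F [ 0.3  1.2 -0.8] gap 0.331 q7 0.26
per-row [[8.6, 0.3, 26.3]] [0.0012, 0.0025, -0.0147]
```

drive_tool(translation=[[5,0.2,5],[4,0.2,5],[0,0,0],[0,0,0]], angular=[[0.001,0.002,-0.008],[0,0,-0.007],[0,0,0],[0,0,0]], claw=[1,1,1,1])

```text
time: 12.83
position: [0.5615, 0.0078, 0.1156]
orientation: [0.701, 0.714, 0.002, 0.001]
force: [0.0, -0.5, -2.1]
finger_gap: 0.332
```

```bash
python3 - <<'E'
from h import *
s=cap('scene','s9');c=cap('wrist','w9'); plan([.560,.007,.097],1)
f=lambda im,x,y,w,h:cv2.resize(im[y:y+h,x:x+w,::-1],(400,300),interpolation=cv2.INTER_CUBIC)
cv2.imwrite('pics/l9.png',np.hstack([f(s['frame'],235,165,120,90),f(c['frame'],120,60,400,300)]))
E
```

```text
t 12.93 now [0.5614 0.0077 0.1156] h 1.03 shift mm [-0.7 -1.5 18.6] rot [ 0.0041 -0.0004  0.0006] rows 1 F [ 0.4 -0.  -1.5] gap 0.33 q7 0.26
per-row [[-0.7, -1.5, 18.6]] [0.0041, -0.0004, 0.0006]
```

drive_tool(translation=[[0,-1,8],[0,-1,6],[0,0,4],[0,0,0],[0,0,0]], angular=[[0.004,0,0],[0,0,0],[0,0,0],[0,0,0],[0,0,0]], claw=[1,1,1,1,1])

```text
time: 13.35
position: [0.5593, 0.0076, 0.0959]
orientation: [0.701, 0.713, 0.0, -0.0]
force: [-0.4, -0.3, -1.5]
finger_gap: 0.329
```

```bash
python3 - <<'E'
from h import *
plan([.560,.007,.085],1)
E
```

```text
t 13.35 now [0.5593 0.0076 0.0959] h 1.04 shift mm [-0.7  0.7 10.9] rot [ 0.0001 -0.0004  0.0006] rows 1 F [-0.4 -0.3 -1.5] gap 0.329 q7 0.28
per-row [[-0.7, 0.7, 10.9]] [0.0001, -0.0004, 0.0006]
```

drive_tool(translation=[[0,0.7,3],[0,0,3],[0,0,3],[0,0,0],[0,0,0]], angular=[[0,0,0],[0,0,0],[0,0,0],[0,0,0],[0,0,0]], claw=[1,1,1,1,1])

```text
time: 13.77
position: [0.5619, 0.0076, 0.0874]
orientation: [0.701, 0.713, 0.002, 0.001]
force: [-1.6, 0.9, 6.2]
finger_gap: 0.327
```

```bash
python3 - <<'E'
from h import *
plan([.560,.007,.084],1); print(robot.read_state()['torque'])
E
```

```text
t 13.77 now [0.5619 0.0076 0.0874] h 1.0 shift mm [-0.5 -1.9  3.4] rot [ 0.0038 -0.0011 -0.    ] rows 1 F [-1.6  0.9  6.2] gap 0.327 q7 0.29
per-row [[-0.5, -1.9, 3.4]] [0.0038, -0.0011, -0.0]
[ 0.14    0.1403 -0.0116]
```

drive_tool(translation=[[0,-1.5,2],[0,0,2.5],[0,0,0],[0,0,0]], angular=[[0.002,0,0],[0,0,0],[0,0,0],[0,0,0]], claw=[1,1,1,1])

```text
time: 14.1
position: [0.5627, 0.0075, 0.0845]
orientation: [0.701, 0.713, 0.003, 0.002]
force: [-1.6, 0.2, 7.6]
finger_gap: 0.333
```

```bash
python3 - <<'E'
from h import *
s=cap('scene','s10');c=cap('wrist','w10');t=cap('top','t10'); plan([.560,.007,.083],1); r=robot.read_state();print(r['torque'],r['force'])
f=lambda im,x,y,w,h:cv2.resize(im[y:y+h,x:x+w,::-1],(400,300),interpolation=cv2.INTER_CUBIC)
cv2.imwrite('pics/l10.png',np.vstack([np.hstack([f(s['frame'],235,165,120,90),f(c['frame'],160,60,320,240)]),np.hstack([f(t['frame'],295,155,100,75),f(s['frame'],380,190,100,75)])]))
horiz(t,'green',.02,(200,190,55,50));
for k in range(3):
    cap('top'); print(robot.read_state()['force'])
E
```

```text
t 14.25 now [0.5628 0.0075 0.0846] h 0.97 shift mm [-0.5 -2.8  1.6] rot [ 0.0071 -0.0019 -0.0005] rows 1 F [ 0.1 -0.2  7.9] gap 0.332 q7 0.29
per-row [[-0.5, -2.8, 1.6]] [0.0071, -0.0019, -0.0005]
[ 0.0426  0.0944 -0.1351] [ 0.1086 -0.234   7.9203]
green (229.06817467797674, 217.45743009739238) 530.5 ctr [0.4829 0.3102 0.02  ] [0.4774 0.3034 0.02  ] [(np.float64(0.0888), np.float64(-21.9)), (np.float64(0.0707), np.float64(-115.4))]
[-1.8645  0.6377  8.4281]
[-0.2938  0.502   8.6875]
[-0.659   0.9452  7.2539]
```

View pics/l10.png

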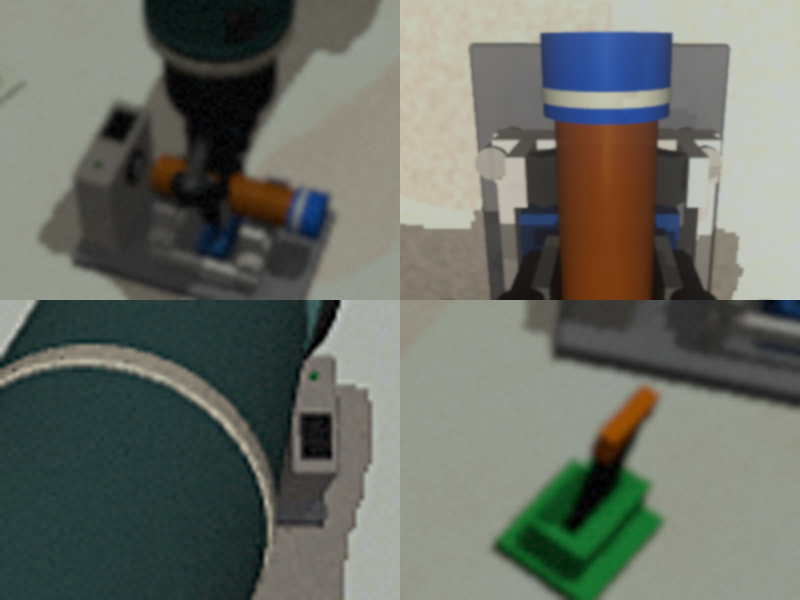

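The last view shows the rod in the V with the cap away from the head, the V faces symmetric about the barrel, and the plate still upright in the rack. The push is about 8 N, which is marginal. I'll press a little deeper and trim the +x drift.

drive_tool(translation=[[0,-3,2.5],[0,-1.5,3],[0,0,0.5],[0,0,0.5],[0,0,0.5]], angular=[[0.006,-0.001,0],[0.002,0,0],[0,0,0],[0,0,0],[0,0,0]], claw=[1,1,1,1,1])

```text
time: 14.82
position: [0.5621, 0.0075, 0.0806]
orientation: [0.701, 0.713, 0.004, 0.002]
force: [0.4, 1.3, 10.4]
finger_gap: 0.333
```

```bash
cat > chk.py <<'E'
from h import *
F=[];
for k in range(6):
    c=cap('wrist','w11' if k==0 else None); F.append(robot.read_state()['force'])
print('meanF',np.mean(F,0),np.std(F,0)); plan([.560,.007,.083],1)
c=load('w11'); s=robot.read_state(); z=s['position'][2]-.0088
m=mask(c,'amber'); g=cv2.cvtColor(c['frame'],cv2.COLOR_RGB2GRAY).astype(int)
A=[]
for v in (170,200,220):
    u=np.where(m[v,250:400])[0]+250; A.append(onz(c,((u[0]+u[-1])/2,v),z+.008))
print('rod axis pts',np.array(A))
m2=mask(c,'blue',(230,60,180,90)); u=np.where(m2[100])[0]; print('cap width px',u[0],u[-1])
# base end (open end) left/right edges on row 110-ish at z=.012
for v in (105,115):
    r=g[v,205:262]; l=205+np.abs(np.diff(r)).argmax(); r=g[v,390:440]; q=390+np.abs(np.diff(r)).argmax()
    print('base edges',l,q,onz(c,(l+.5,v),.012),onz(c,(q+.5,v),.012))
E
python3 chk.py
```

```text
meanF [-0.4314  0.53   10.5481] [0.4585 0.1921 0.3893]
t 15.12 now [0.5621 0.0075 0.0806] h 0.95 shift mm [-0.5 -2.1 -2.4] rot [ 0.0077 -0.0023 -0.0009] rows 1 F [-0.1  0.6 10.9] gap 0.331 q7 0.29
per-row [[-0.5, -2.1, -2.4]] [0.0077, -0.0023, -0.0009]
rod axis pts [[0.5616 0.0569 0.0798]
 [0.562  0.046  0.0798]
 [0.5621 0.0385 0.0798]]
cap width px 274 375
base edges 214 426 [0.5052 0.0756 0.012 ] [0.6143 0.0775 0.012 ]
base edges 215 425 [0.5054 0.0706 0.012 ] [0.6143 0.0725 0.012 ]
```

The checks agree: 10.5 N steady, rod axis 1–1.5 mm off the base centre line (inside the V's float), about 0.5° of yaw error, and level. Handing in.

```bash
python3 - <<'E'
from h import *
print(robot.hand_in()); r=robot.read_state(); print(r['time'],r['position'],r['force'],r['finger_gap'])
E
```

```text
the job is handed in; nothing more can be done
None
the job is handed in; nothing more can be done
```

I moved the plate from the reader to the rack's slot and let it go. I then laid the amber rod in the sprung V, cap away from the sensor head, and handed in at about 15 s of the 56 s allowed, still pressing it down. No verdict was reported.

**Last checks**
- **Push:** a steady 10.5 N, which puts the cradle about 11–13 mm down its 14 mm travel. That is worked out from the spring figures and the tool height; I could not measure the cradle directly.
- **Rod position:** its axis is within about 1.5 mm of the reader's centre line and about 0.5° off in yaw. It looked centred in the V in the last picture I viewed, taken before the final press. I judged the force on each V side from the push and the centring, not by measuring it.
- **Plate:** in the last picture viewed it stood nearly upright and free in the rack. Earlier I measured its top about 2 mm from the slot centre.
- **Bystanders:** the arm's path kept clear of the timer, jar and tip box, but I did not measure them again at the end.

**What disagreed**
- The arm did not follow small sideways moves exactly, so I corrected them as I went. About 2 mm of sideways offset and 0.008 rad of tool roll about the rod's axis remained at hand-in; the V's sideways float can take up the offset.
- My first colour mask for the rod picked the large look-alike; I caught it and redid the measurement before reaching.

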